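# Reset a slide projector and hold the test slide in its gate

### The job

Take the stylus out of its stand, use its tip to press the small recessed reset button in the top of the slide projector right down for a moment, and put the stylus back in its stand. Then take the test slide from its stand, pass it down through the slot in the top of the projector and push it fully home against the spring gate, until its shoulders meet the collar. Finish while still holding it pushed home (let go and the spring lifts it), and leave the mug, the spare lens and the meter where they are.

Things in the scene. Friction and masses are not known exactly. Their poses are not given: they have to be found in the camera images.
- stylus_mid (a point): Centre of the stylus, a loose round black rod 115 mm long, 12 mm in diameter, half-way up (57.5 mm above its tip). It stands upright in its stand, point down, z up along the rod. The lowest 18 mm are a 5 mm thin steel tip, widening to the 12 mm body at 26 mm; the top 7 mm taper. About 70 mm stick out above the stand. 40 g.
- stylus_tip (a point): Point of the stylus: the centre of the flat lower end of its 5 mm thin steel tip.
- pen_hole (a point): Centre of the mouth of the stylus stand's round hole (15 mm in diameter, 45 mm deep, vertical, with a 2 mm chamfer), in the top of a fixed wooden block 60 x 60 mm and 50 mm tall. Standing home, the stylus tip is 45 mm below this point.
- reset_top (a point): Centre of the top of the reset button, a grey round spring button 11 mm in diameter at the bottom of a 14 mm hole in the projector's flat top, 6 mm below that top surface when not pressed. It lies in the half of the top away from the lens, beside the row of vent slits. It moves down with the button.
- reset (a joint): How far the reset button is pressed down: 0 free, 0.005 m fully down. About 1.2 N starts it and 3.2 N takes it fully down; it springs back.
- slide_mid (a point): Centre of the test slide, half-way up (52 mm above its lower edge), z up. From below: metal frame with a window, 50 (x) x 6 (y) mm, 60 mm tall, its lowest 5 mm narrower (46 x 4); shoulder bar 70 x 14, 10 mm tall; grip tab 40 (x) x 14 (y), 34 mm tall, its centre 35 mm above this point. 104 mm in all, about 80 g. Half a turn about z makes no difference.
- slide_foot (a point): Centre of the test slide's lower edge, 60 mm below the underside of its shoulders; axes as for the slide. The slide starts upright in its stand.
- slide_stand: The test slide's stand: a fixed wooden block 90 mm (x) x 50 mm (y), 36 mm tall, origin at the centre of its underside. A slot 56 x 10 mm in its top, 30 mm deep, holds the slide loosely, lower edge 6 mm above the table.
- slot_mouth (a point): Centre of the projector's slot, level with the top of its dark collar (84 x 32 mm, 6 mm above the projector's top, 106 mm above the table). x along the slot, y across it, towards the lens. The slot is 52 x 8 mm, straight down; in the collar it flares out to 58 x 14 mm at the top. With the shoulders on the collar the slide's lower edge is 60 mm below this point.
- projector: The slide projector: a fixed cream box 180 mm (x) x 240 mm (y), flat top 100 mm above the table, with a black lens barrel 64 mm in diameter sticking out 50 mm at the middle of its +y end. Origin at the centre of its underside; the slot is at x 0, y +20 mm, the reset button at x -35, y -75 mm.
- gate (a joint): How far the spring gate, a plate inside the slot 48 mm below the slot mouth, is pushed down: 0 free, 0.012 m with the slide fully home. It pushes back with 2.4 N at first and 4.8 N at home, more than the slide weighs.
- mug: Bystander: a white mug, 85 mm tall and 76 mm across, origin under its centre.
- spare_lens: Bystander: a black lens barrel standing on its flange, 70 mm tall and 60 mm across, origin under its centre.
- meter: Bystander: a black pointer meter lying flat, 110 x 150 mm and 46 mm tall, origin under its centre.
Things that resemble listed ones, but are neither listed nor needed, are in the scene too. What is shaped like the part that bears pen_hole but turquoise is not meant.

How it is judged (in metres and radians):
On the way, in this order (a step that is already met when the one before it is completed fails the run):
1. the reset button is pressed down with the stylus tip (value of joint reset above 0.0038 m and distance between stylus_tip and reset_top below 0.006 m), for 0.1 s.
2. the stylus stands in its stand again, let go (horizontal distance between stylus_tip and pen_hole below 0.01 m and z of stylus_tip in the frame of pen_hole below -0.038 m and angle between stylus_mid's own z axis and vertical below 0.2 rad and contact force between the fingers and stylus below 0.05 N), for 0.2 s.
3. the test slide has entered the slot by at least 20 mm (horizontal distance between slide_foot and slot_mouth below 0.004 m and angle between the y axis of slide_mid and the y axis of slot_mouth, either way round below 0.12 rad and angle between slide_mid's own z axis and vertical below 0.1 rad and z of slide_foot in the frame of slot_mouth below -0.02 m), for 0.1 s.
At the end, for the whole second after the job is handed in: Slide gripped (over 1 N), at rest, upright (0.1 rad), in line with the slot (4 mm, 0.12 rad), lower edge 57.5 mm or more below the collar top, gate down 9.5 to 14.5 mm; stylus free in its stand, within 10 mm of the hole axis, tip 38 mm or deeper, tilt under 0.2 rad (all of step 2 and value of joint gate between 0.0095 and 0.0145 m and z of slide_foot in the frame of slot_mouth below -0.0575 m and horizontal distance between slide_foot and slot_mouth below 0.004 m and angle between the y axis of slide_mid and the y axis of slot_mouth, either way round below 0.12 rad and angle between slide_mid's own z axis and vertical below 0.1 rad and contact force between the fingers and slide above 1 N and linear speed of slide below 0.01 m/s); the arm keeps its last pose, push and grip.
It fails at once if a bystander (mug, spare lens or meter) was moved by more than 25 mm or knocked over (distance of any of mug, spare_lens, meter from where it was at the start of the episode above 0.025 m or angle between any of mug, spare_lens, meter's own z axis and vertical above 0.5 rad).
It also fails if it takes over 58 s, if anything falls off the work surface, if the arm or the gripper's body presses on something with over 40 N, if the wrist force passes 120 N, or if a joint passes its speed limit or range.

### The arm

A 6-joint arm with a two-finger parallel gripper is mounted at the origin on the work surface. World frame = base frame: x ahead of the robot, y to its left, z up, the work surface at z = 0. Lengths are in m, angles in degrees, forces in N, time in s.
With the tool pointing down it reaches from about 0.25 to 0.725 m from the base axis. Payload 9.7 kg.
Tool frame: the origin (TCP) lies at the very end of the fingers, on their centre line; the grasp point (between the pads) lies 19 mm behind it; z points along the fingers, y is the direction in which the jaws open and shut (so a half turn about z gives the same grasp; the last joint's range is limited). The gripper opens to 85 mm and grips with 20 to 120 N. Pads are 22 mm wide; open, the fingers measure 114 mm over their backs; the gripper's body (76 mm by 85 mm) begins 54 mm behind the grasp point. The pads swing forward as they close: fully open they stand 13 mm farther back than shut.
Start: joints at [74.771, 4.979, 10.078, 95.1, 0, 90], TCP at [0.144, 0.531, 0.231] pointing down, gripper open.
Joint ranges: [-179.16, 179.16], [-48.56, 103.87], [-65.8, 70.77], [-126.05, 130.52], [-82.76, 87.17], [-180, 180]. Speed limits (degrees/s): [127.2, 127.2, 147.25, 180, 180, 180].

### API

Orientations are given as [roll, pitch, yaw] about the fixed x, y, z axes, in that order (R = Rz(yaw) Ry(pitch) Rx(roll)).
In Python, from workcell import bot gives the robot as it stands. The module is installed in compiled form; this text tells all that it offers.
- The arm moves only by the tool step_arm, never from a script. Its arguments are lists of equal length, an entry for each row: "dr": the turn, a rotation vector about the tool's x, y, z in rad, a list of three; "xyz": the shift along the tool's x, y, z in units of 40 mm (1.0 is 40 mm), a list of three; "gripper": the opening, from 0 (shut) to 1 (fully open). In form: {"dr": [[wx, wy, wz], ...], "xyz": [[x, y, z], ...], "gripper": [gripper, ...]}. A call has exactly 8 rows; each row is the pose to reach, as a shift and turn from the pose commanded when the call began, along the tool's axes at that moment; what a row does not reach only later rows make up. A row lasts 1/10 s, in which the tool goes at most 50 mm and 8.59 degrees, less where a joint would pass 70% of its speed; a pose out of reach is approached as far as the arm can. A call with a gripper value outside its range is refused whole. The fingers move at their own pace and stop on an object; "squeeze" is the grip in N (left out, the last holds). Time passes only in rows, so rows that repeat a pose let the fingers close, or fill a call up. It gives the time, the measured TCP pose, the force and the opening at its end, in the units of the state.
- bot.get_obs(): the state, without advancing time (a new reading comes with each control period).
- bot.camera(name): name is "scene" or "top" or "wrist"; returns a dict with "image" (420x560x3 uint8, red, green, blue), "camera_matrix" (3x3 intrinsics, pixels), "k1" (the pictures are not rectified: a ray, as slopes to the right and down, at radius r is drawn at 1 + k1 r^2 times it, then the intrinsics apply), "R" (3x3) and "t" (3): a world point X has camera coordinates R X + t. Camera axes: x right, y down, z forward; pixel columns grow to the right and rows downward; lengths in m; the calibration is good to about 2 mm. A picture is of the moment at which its call begins. There is no depth.
- bot.job_done(): hands the job in, once; it reports no verdict.
Trained networks look in a picture, given as the dict that the camera call returned (one of the last four; its "shot" number tells which), for a name from the list of things; names that differ only in an ending like _2 or _b are one class to them, and where a whole thing is asked for, a point or a joint stands for the part that bears it (a point fixed in the world has none). Each returns a list of dicts, best first, with "p" (0 to 1); they miss things now and then, are a little off and sometimes report something else, mostly with a low value. They report only what shows in the picture. A call takes as long as a camera call. They do not tell look-alikes from the thing itself.
- bot.regions_of(picture, thing): "region" (420x560 bool, what is visible of it) and "box" ([centre column, centre row, width, height] in pixels, round what is visible of it).
The state is a dict: "time": time; "q": joint angles; "qd": joint speeds; "joint_efforts": joint torques, N m; "ee_pos": TCP position; "tcp_rot": TCP orientation; "wrist_force": force on the tool from outside, world axes, zero at the start; "torque": the same for the moment, N m; "opening": finger opening in m.
Only numpy, scipy, OpenCV 4.12 (cv2) and the standard library are available. Lean on these libraries where they do the work, as an engineer would, in place of code of your own. Each camera call takes 0.05 s, during which the arm holds its last target.

## Working session

There is one attempt and no reset: what is moved stays moved. The work goes in short steps, Python scripts to look and compute and a tool call to move; the robot and the scene stay as the last step left them, time stands still between calls to the robot, and variables do not carry over. Pictures are saved under pics/ and viewed, and the job is handed in when it is done.

Besides the shell and the picture viewer there is one more tool, called after "Emit:" by a JSON object that holds its "method" and its "body", one argument or row to a line. step_arm: Moves the arm, as the interface text tells. Its arguments: {"type":"object","properties":{"dr":{"type":"array"},"xyz":{"type":"array"},"gripper":{"type":"array"},"squeeze":{"type":"number"}},"required":["dr","xyz","gripper"]}

```bash
mkdir -p pics; cat > h.py <<'E'
import numpy as np, cv2, pickle
from workcell import bot
def save(name,img): cv2.imwrite('pics/'+name+'.png',cv2.cvtColor(np.ascontiguousarray(img),cv2.COLOR_RGB2BGR))
def ray(c,u,v):
    K=np.array(c['camera_matrix']);k=c['k1']
    xd=(u-K[0,2])/K[0,0]; yd=(v-K[1,2])/K[1,1]
    rd=np.hypot(xd,yd); r=rd
    for _ in range(30): r=rd/(1+k*r*r)
    s=r/rd if rd>0 else 1
    R=np.array(c['R']);t=np.array(c['t'])
    return -R.T@t, R.T@np.array([xd*s,yd*s,1])
def at_z(c,u,v,z):
    o,d=ray(c,u,v); return o+d*(z-o[2])/d[2]
def proj(c,X):
    K=np.array(c['camera_matrix']);k=c['k1']
    p=np.array(c['R'])@np.array(X,float)+np.array(c['t']); x,y=p[:2]/p[2]; s=1+k*(x*x+y*y)
    return np.array([K[0,0]*x*s+K[0,2],K[1,1]*y*s+K[1,2]])
def up(img,x0,y0,w,h,f): return cv2.resize(img[y0:y0+h,x0:x0+w],None,fx=f,fy=f,interpolation=cv2.INTER_CUBIC)
E
python3 - <<'E'
from h import *
o=bot.get_obs();print({k:np.round(v,3) for k,v in o.items()})
for n in ['scene','top','wrist']:
    c=bot.camera(n);save(n+'0',c['image']);pickle.dump(c,open(n+'0.pkl','wb'))
    print(n,np.round(c['camera_matrix'],1).tolist(),c['k1'],np.round(-np.array(c['R']).T@c['t'],3),np.round(c['R'],2).tolist())
    for th in ['stylus_mid','pen_hole','reset_top','slide_mid','slide_stand','projector','mug','spare_lens','meter','slot_mouth']:
        try:
            for r in bot.regions_of(c,th)[:4]: print(th,round(r['p'],2),np.round(r['box'],1))
        except Exception as e: print(th,e)
E
```

```text
{'time': np.float64(0.0), 'q': array([7.4770e+01, 5.0110e+00, 1.0032e+01, 9.5098e+01, 1.0000e-03,
       9.0001e+01]), 'qd': array([ 0.07 , -0.109, -0.004,  0.089, -0.032,  0.081]), 'joint_efforts': array([ 1.0000e-03, -5.2039e+01,  4.6480e+01,  1.6000e-02,  0.0000e+00,
        0.0000e+00]), 'ee_pos': array([0.144, 0.53 , 0.231]), 'tcp_rot': array([-1.79923e+02, -1.00000e-03,  1.64769e+02]), 'wrist_force': array([-0.315, -0.774, -0.784]), 'torque': array([-0.012,  0.011, -0.028]), 'opening': np.float64(0.085)}
scene [[387.9, 0.0, 275.9], [0.0, 387.9, 210.3], [0.0, 0.0, 1.0]] 0.015524593072578604 [1.128 0.43  0.627] [[-0.58, 0.81, -0.02], [0.49, 0.33, -0.81], [-0.65, -0.48, -0.59]]
pen_hole 0.78 [247.8 210.7  30.3  32.4]
pen_hole 0.69 [220.4 238.   34.   40.3]
reset_top 0.67 [238.5 321.4  42.   67.5]
slide_mid 0.81 [223.2 176.2  30.   28.3]
slide_mid 0.36 [321.6 260.5 149.8 119.2]
slide_stand 0.84 [223.3 193.9  35.6  26.3]
projector 0.92 [327.1 263.9 151.5 123.9]
mug 0.74 [240.6 321.   48.6  65. ]
spare_lens 0.86 [155.  275.2  29.8  41.4]
spare_lens 0.69 [324.7 259.3 151.2 122. ]
mete
[... 359 characters left out ...]
 25.8]
pen_hole 0.59 [331.  172.3  30.7  28.8]
pen_hole 0.35 [159.3 291.1  60.   46.5]
slide_mid 0.67 [376.5 227.9  17.3  21.2]
slide_stand 0.96 [372.5 228.9  33.7  42. ]
slide_stand 0.68 [338.8 109.7  18.   22.3]
projector 0.61 [229.4 184.2 109.7  73.7]
projector 0.31 [249.  107.4  40.   31.8]
mug 0.61 [248.9 106.2  41.   32.5]
spare_lens 0.85 [337.4 108.8  20.4  25.4]
spare_lens 0.73 [371.3 178.3  26.6  28.8]
meter 0.67 [158.1 291.1  61.6  46.9]
slot_mouth 0.79 [229.4 188.3 110.2  74.4]
wrist [[340.5, 0.0, 281.9], [0.0, 340.5, 208.5], [0.0, 0.0, 1.0]] -0.07489382277983317 [0.07  0.551 0.375] [[0.26, 0.96, -0.0], [0.92, -0.25, 0.3], [0.29, -0.08, -0.95]]
meter 0.75 [167.8 324.6 138.5  91.9]
```

View pics/scene0.png

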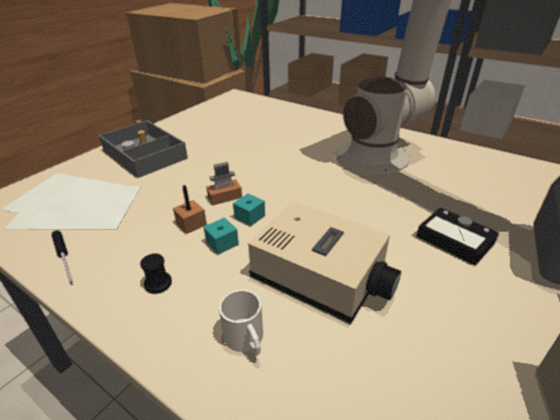

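View pics/top0.png

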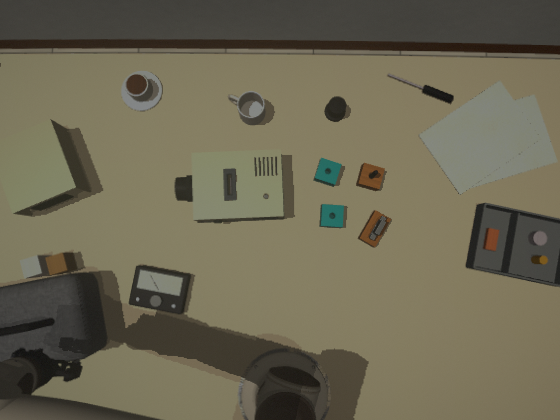

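```bash
python3 - <<'E'
from h import *
c=pickle.load(open('top0.pkl','rb'));save('topcrop',up(c['image'],160,90,260,180,3))
c=pickle.load(open('scene0.pkl','rb'));save('scenecrop',up(c['image'],190,130,220,165,3.5))
E
```

```text
(no output)
```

View pics/topcrop.png

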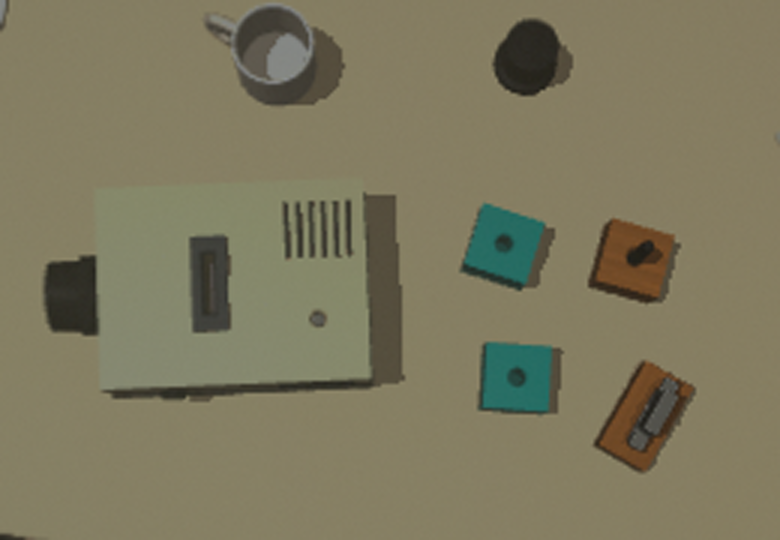

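View pics/scenecrop.png

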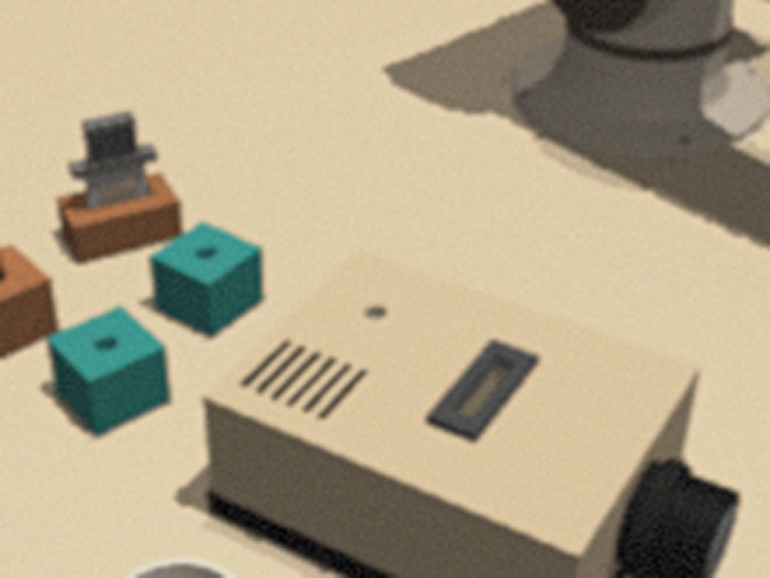

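Candidates for the stand: the brown block with the rod at top-image (371,177); turquoise look-alikes at (329,172) and (333,216) have no rod and are excluded. The slide is in the brown stand at (375,229), and the slot is at (230,184). The button is at (266,196), the round hole beside the vents. The top and scene crops agree on all of this.

```bash
python3 - <<'E'
from h import *
T=pickle.load(open('top0.pkl','rb'));S=pickle.load(open('scene0.pkl','rb'))
def t(u,v,z,n): print(n,np.round(at_z(T,160+u/3,90+v/3,z),4))
def s(u,v,z,n): print('  S',n,np.round(at_z(S,190+u/3.5,130+v/3.5,z),4))
t(318,318,.094,'button'); s(375,312,.094,'button')
for u,v in [(191,237),(228,236),(230,331),(193,332)]: t(u,v,.106,'collar')
for u,v in [(494,341),(539,357),(475,440),(428,422)]: s(u,v,.106,'collar')
for u,v in [(96,188),(362,180),(371,379),(101,390)]: t(u,v,.1,'projtop')
for u,v in [(613,219),(675,236),(659,292),(596,279)]: t(u,v,.05,'penblock')
t(650,246,.12,'stylus top');
for u,v in [(646,361),(695,388),(643,471),(596,443)]: t(u,v,.036,'slidestand')
for u,v in [(671,379),(682,386),(654,437),(645,430)]: t(u,v,.11,'tab')
for u,v in [(85,120),(131,112)]: s(u,v,.11,'tab')
s(75,165,.076,'shoulder');s(153,150,.076,'shoulder')
print(at_z(T,371,174,.12), at_z(S,185.5,187,.12))
E
```

```text
button [0.5461 0.0516 0.094 ]
  S button [0.5367 0.0503 0.094 ]
collar [0.616  0.1645 0.106 ]
collar [0.6172 0.1317 0.106 ]
collar [0.5327 0.1286 0.106 ]
collar [0.5316 0.1612 0.106 ]
  S collar [0.5339 0.1354 0.106 ]
  S collar [0.5323 0.1653 0.106 ]
  S collar [0.6182 0.1702 0.106 ]
  S collar [0.6201 0.1407 0.106 ]
projtop [0.6605 0.2507 0.1   ]
projtop [0.6697 0.0135 0.1   ]
projtop [0.4918 0.0041 0.1   ]
projtop [0.4801 0.2423 0.1   ]
penblock [ 0.6453 -0.219   0.05  ]
penblock [ 0.63   -0.2765  0.05  ]
penblock [ 0.5777 -0.2612  0.05  ]
penblock [ 0.5892 -0.2029  0.05  ]
stylus top [ 0.6095 -0.2401  0.12  ]
slidestand [ 0.5149 -0.2513  0.036 ]
slidestand [ 0.4902 -0.2968  0.036 ]
slidestand [ 0.4131 -0.2479  0.036 ]
slidestand [ 0.4386 -0.2045  0.036 ]
tab [ 0.4932 -0.2597  0.11  ]
tab [ 0.4871 -0.2694  0.11  ]
tab [ 0.4421 -0.2444  0.11  ]
tab [ 0.4482 -0.2365  0.11  ]
  S tab [ 0.4734 -0.2618  0.11  ]
  S tab [ 0.4436 -0.2403  0.11  ]
  S shoulder [ 0.4885 -0.2638  0.076 ]
  S shoulder [ 0.4363 -0.2276  0.076 ]
[ 0.60405253 -0.22508911  0.12      ] [ 0.60963229 -0.22901021  0.12      ]
```

```bash
cat >> h.py <<'E'
from scipy.spatial.transform import Rotation as Ro
def plan(tgt,yaw=None,tilt=None):
    o=bot.get_obs(); R=Ro.from_euler('xyz',o['tcp_rot'],degrees=True)
    d=R.inv().apply(np.array(tgt)-o['ee_pos'])/.04
    print('t',round(float(o['time']),2),'pos',np.round(o['ee_pos'],4),'rot',np.round(o['tcp_rot'],2),'F',np.round(o['wrist_force'],2),'op',round(float(o['opening']),4))
    dr=[0,0,0]
    if yaw is not None: dr=(R.inv()*Ro.from_euler('xyz',[180,0,yaw],degrees=True)).as_rotvec()
    print('xyz',np.round(d,3),'dr',np.round(dr,4))
E
python3 - <<'E'
from h import *
plan([.56,-.22,.26],165)
E
```

```text
t 1.65 pos [0.1445 0.5307 0.2313] rot [180.    -0.   164.77] F [ 0.15 -0.43 -0.67] op 0.0853
xyz [-14.953 -15.38   -0.718] dr [ 0.    -0.    -0.004]
```

Emit:
{"method": "step_arm", "body": {
  "dr": [
    [0, 0, 0],
    [0, 0, 0],
    [0, 0, 0],
    [0, 0, 0],
    [0, 0, 0],
    [0, 0, 0],
    [0, 0, 0],
    [0, 0, 0]
  ],
  "xyz": [
    [-0.83, -0.85, -0.04],
    [-1.66, -1.71, -0.08],
    [-2.49, -2.56, -0.12],
    [-3.3, -3.4, -0.16],
    [-4.15, -4.27, -0.2],
    [-5, -5.1, -0.24],
    [-5.8, -6, -0.28],
    [-6.6, -6.8, -0.32]
  ],
  "gripper": [1, 1, 1, 1, 1, 1, 1, 1]
}}

```text
time: 2.45
ee_pos: [0.3281, 0.197, 0.2445]
tcp_rot: [180.0, 0.0, 164.8]
wrist_force: [1.9, -0.5, -0.4]
opening: 0.0854
```

```bash
python3 - <<'E'
from h import *
plan([.56,-.22,.26],165);print(np.round(bot.get_obs()['q'],1))
E
```

```text
t 2.45 pos [0.3281 0.197  0.2445] rot [1.7996e+02 4.0000e-02 1.6478e+02] F [ 1.92 -0.45 -0.41] op 0.0854
xyz [-8.331 -8.538 -0.388] dr [ 0.0007  0.0008 -0.0038]
[ 31.  -17.4  -8.8  98.5  -0.   46.2]
```

Emit:
{"method": "step_arm", "body": {
  "dr": [
    [0, 0, 0],
    [0, 0, 0],
    [0, 0, 0],
    [0, 0, 0],
    [0, 0, 0],
    [0, 0, 0],
    [0, 0, 0],
    [0, 0, 0]
  ],
  "xyz": [
    [-0.85, -0.87, -0.04],
    [-1.7, -1.74, -0.08],
    [-2.5, -2.6, -0.12],
    [-3.4, -3.5, -0.16],
    [-4.2, -4.3, -0.2],
    [-5.1, -5.2, -0.24],
    [-5.9, -6.1, -0.28],
    [-6.8, -7, -0.32]
  ],
  "gripper": [1, 1, 1, 1, 1, 1, 1, 1]
}}

```text
time: 3.25
ee_pos: [0.5167, -0.1441, 0.2571]
tcp_rot: [180.0, 0.0, 164.7]
wrist_force: [1.5, 1.5, 0.4]
opening: 0.0854
```

Emit:
{"method": "step_arm", "body": {
  "dr": [
    [0, 0, 0],
    [0, 0, 0],
    [0, 0, 0],
    [0, 0, 0],
    [0, 0, 0],
    [0, 0, 0],
    [0, 0, 0],
    [0, 0, 0]
  ],
  "xyz": [
    [-0.8, -0.8, -0.04],
    [-1.5, -1.5, -0.08],
    [-1.5, -1.5, -0.08],
    [-1.5, -1.5, -0.08],
    [-1.5, -1.5, -0.08],
    [-1.5, -1.5, -0.08],
    [-1.5, -1.5, -0.08],
    [-1.5, -1.5, -0.08]
  ],
  "gripper": [1, 1, 1, 1, 1, 1, 1, 1]
}}

```text
time: 4.05
ee_pos: [0.5582, -0.2149, 0.2606]
tcp_rot: [-180.0, 0.1, 164.8]
wrist_force: [0.3, 0.4, -0.1]
opening: 0.0852
```

```bash
python3 - <<'E'
from h import *
plan([.56,-.22,.26],165)
c=bot.camera('wrist');save('w1',c['image']);pickle.dump(c,open('w1.pkl','wb'))
E
```

```text
t 4.05 pos [ 0.5582 -0.2149  0.2606] rot [-1.8000e+02  5.0000e-02  1.6482e+02] F [ 0.32  0.41 -0.07] op 0.0852
xyz [-0.076 -0.111  0.016] dr [-0.0001  0.0009 -0.0031]
```

View pics/w1.png

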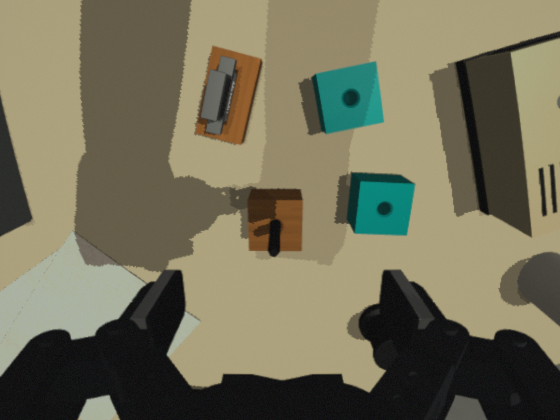

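The wrist view shows the wooden pen block at about (275,226) with the stylus top at (275,251), the slide at (219,95) and the two turquoise blocks to the right. Next I'll zoom in on it.

```bash
python3 - <<'E'
from h import *
c=pickle.load(open('w1.pkl','rb'))
a=up(c['image'],235,180,80,85,7);b=up(c['image'],185,40,85,110,5)
save('w1a',a);save('w1b',b)
E
```

```text
(no output)
```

View pics/w1a.png

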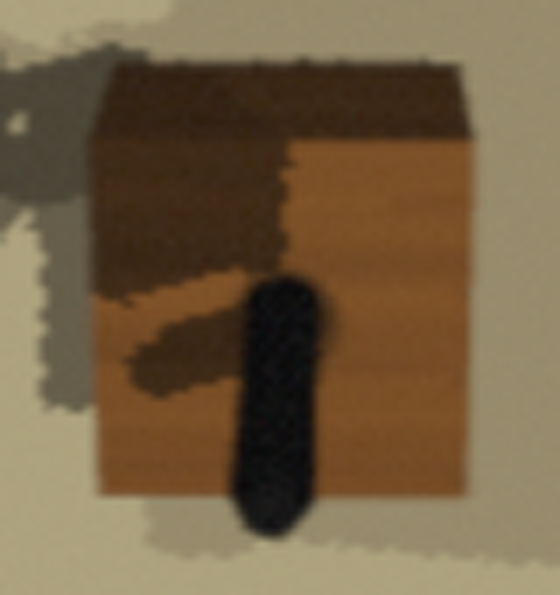

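View pics/w1b.png

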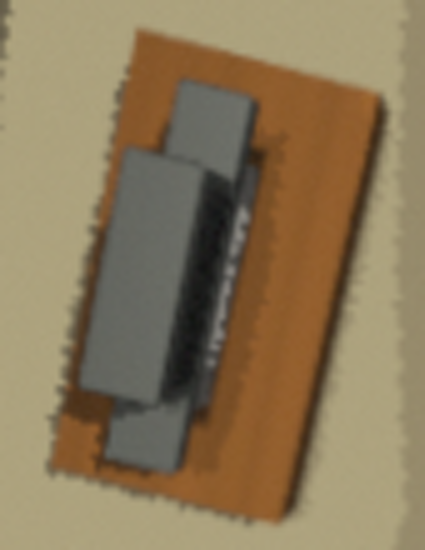

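```bash
python3 - <<'E'
from h import *
c=pickle.load(open('w1.pkl','rb'))
A=lambda u,v,z:at_z(c,235+u/7-.43,180+v/7-.43,z); B=lambda u,v,z:at_z(c,185+u/5-.4,40+v/5-.4,z)
P=np.array([A(u,v,.05) for u,v in [(93,140),(472,138),(468,495),(99,495)]]);print('block',np.round(P,4).tolist(),P.mean(0).round(4))
print('sides',[round(np.linalg.norm(P[i]-P[i-1]),4) for i in range(4)])
print('stylus low',A(283,300,.05).round(4),'top',A(271,510,.118).round(4))
P=np.array([B(u,v,.036) for u,v in [(138,30),(382,95),(285,521),(52,472)]]);print('sstand',np.round(P,4).tolist(),P.mean(0).round(4));print([round(np.linalg.norm(P[i]-P[i-1]),4) for i in range(4)])
P=np.array([B(u,v,.110) for u,v in [(124,148),(205,168),(158,406),(80,385)]]);print('tab',np.round(P,4).tolist(),P.mean(0).round(4));print([round(np.linalg.norm(P[i]-P[i-1]),4) for i in range(4)])
e=(P[0]+P[1]-P[2]-P[3])/2;print('tab dir',np.degrees(np.arctan2(e[1],e[0])))
P=np.array([B(u,v,.076) for u,v in [(182,80),(257,97),(180,472),(105,460)]]);print('shoulder',np.round(P,4).tolist(),P.mean(0).round(4))
e=(P[0]+P[1]-P[2]-P[3])/2;print('dir',np.degrees(np.arctan2(e[1],e[0])),[round(np.linalg.norm(P[i]-P[i-1]),4) for i in range(4)])
E
```

```text
block [[0.5727, -0.2574, 0.05], [0.5877, -0.2008, 0.05], [0.646, -0.2161, 0.05], [0.6304, -0.274, 0.05]] [ 0.6092 -0.2371  0.05  ]
sides [np.float64(0.06), np.float64(0.0586), np.float64(0.0603), np.float64(0.0599)]
stylus low [ 0.6057 -0.2361  0.05  ] top [ 0.6101 -0.2376  0.118 ]
sstand [[0.4128, -0.2483, 0.036], [0.4379, -0.2045, 0.036], [0.5148, -0.2484, 0.036], [0.4915, -0.2934, 0.036]] [ 0.4643 -0.2487  0.036 ]
[np.float64(0.0907), np.float64(0.0504), np.float64(0.0885), np.float64(0.0507)]
tab [[0.4435, -0.2453, 0.11], [0.4501, -0.2335, 0.11], [0.4843, -0.2527, 0.11], [0.4774, -0.2643, 0.11]] [ 0.4639 -0.2489  0.11  ]
[np.float64(0.0389), np.float64(0.0135), np.float64(0.0392), np.float64(0.0135)]
tab dir 150.72325500130532
shoulder [[0.4307, -0.2374, 0.076], [0.4372, -0.2253, 0.076], [0.4972, -0.2591, 0.076], [0.4912, -0.2722, 0.076]] [ 0.4641 -0.2485  0.076 ]
dir 150.35257260484457 [np.float64(0.0698), np.float64(0.0138), np.float64(0.0689), np.float64(0.0144)]
```

```bash
python3 - <<'E'
from h import *
plan([.609,-.237,.069],164.8)
E
```

```text
t 4.1 pos [ 0.5582 -0.2151  0.2605] rot [-1.8000e+02  4.0000e-02  1.6481e+02] F [-0.05  0.18 -0.17] op 0.0854
xyz [-1.366 -0.197  4.789] dr [-0.0001  0.0007  0.0002]
```

Emit:
{"method": "step_arm", "body": {
  "dr": [
    [0, 0, 0],
    [0, 0, 0],
    [0, 0, 0],
    [0, 0, 0],
    [0, 0, 0],
    [0, 0, 0],
    [0, 0, 0],
    [0, 0, 0]
  ],
  "xyz": [
    [-0.8, -0.1, 0.6],
    [-1.37, -0.2, 1.2],
    [-1.37, -0.2, 2],
    [-1.37, -0.2, 2.8],
    [-1.37, -0.2, 3.6],
    [-1.37, -0.2, 4.3],
    [-1.37, -0.2, 4.79],
    [-1.37, -0.2, 4.79]
  ],
  "gripper": [1, 1, 1, 1, 1, 1, 1, 1]
}}

```text
time: 4.9
ee_pos: [0.6074, -0.2369, 0.0652]
tcp_rot: [180.0, -0.3, 164.8]
wrist_force: [0.2, -0.9, 0.6]
opening: 0.0856
```

Emit:
{"method": "step_arm", "body": {
  "dr": [
    [0, 0, 0],
    [0, 0, 0],
    [0, 0, 0],
    [0, 0, 0],
    [0, 0, 0],
    [0, 0, 0],
    [0, 0, 0],
    [0, 0, 0]
  ],
  "xyz": [
    [0, 0, 0],
    [0, 0, 0],
    [0, 0, 0],
    [0, 0, 0],
    [0, 0, 0],
    [0, 0, 0],
    [0, 0, 0],
    [0, 0, 0]
  ],
  "gripper": [0.6, 0.3, 0, 0, 0, 0, 0, 0],
  "squeeze": 50
}}

```text
time: 5.7
ee_pos: [0.6093, -0.2378, 0.069]
tcp_rot: [-180.0, 0.0, 164.8]
wrist_force: [0.5, -0.9, 5.2]
opening: 0.0107
```

```bash
python3 - <<'E'
from h import *
plan([.609,-.237,.069],164.8)
c=bot.camera('wrist');save('w2',c['image']);pickle.dump(c,open('w2.pkl','wb'))
E
```

```text
t 5.7 pos [ 0.6093 -0.2378  0.069 ] rot [-1.7999e+02  5.0000e-02  1.6477e+02] F [ 0.52 -0.89  5.23] op 0.0107
xyz [ 0.013  0.018 -0.001] dr [-0.0002  0.0008 -0.0005]
```

View pics/w2.png

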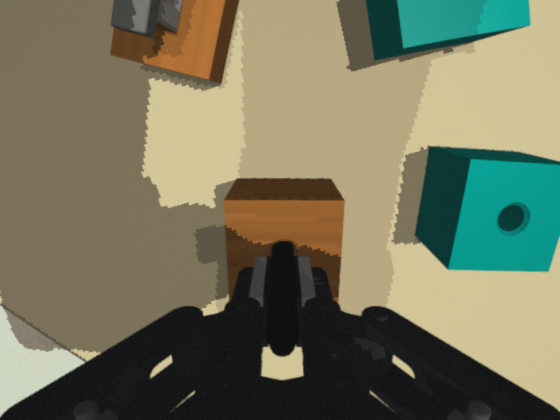

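Holding the stylus between the pads (opening 10.7 mm), at about (283,300) in the wrist view. Lifting.

Emit:
{"method": "step_arm", "body": {
  "dr": [
    [0, 0, 0],
    [0, 0, 0],
    [0, 0, 0],
    [0, 0, 0],
    [0, 0, 0],
    [0, 0, 0],
    [0, 0, 0],
    [0, 0, 0]
  ],
  "xyz": [
    [0, 0, -0.3],
    [0, 0, -0.8],
    [0, 0, -1.4],
    [0, 0, -2.2],
    [0, 0, -3],
    [0, 0, -3.7],
    [0, 0, -3.7],
    [0, 0, -3.7]
  ],
  "gripper": [0, 0, 0, 0, 0, 0, 0, 0]
}}

```text
time: 6.55
ee_pos: [0.6093, -0.2377, 0.2169]
tcp_rot: [180.0, 0.0, 164.8]
wrist_force: [0.1, 0.0, -1.5]
opening: 0.0107
```

```bash
python3 - <<'E'
from h import *
plan([.50,.03,.216],164.8)
E
```

```text
t 6.55 pos [ 0.6093 -0.2377  0.2169] rot [1.8000e+02 4.0000e-02 1.6477e+02] F [ 0.09  0.03 -1.53] op 0.0107
xyz [4.394 5.74  0.02 ] dr [ 0.      0.0008 -0.0004]
```

Emit:
{"method": "step_arm", "body": {
  "dr": [
    [0, 0, 0],
    [0, 0, 0],
    [0, 0, 0],
    [0, 0, 0],
    [0, 0, 0],
    [0, 0, 0],
    [0, 0, 0],
    [0, 0, 0]
  ],
  "xyz": [
    [0.6, 0.8, 0],
    [1.3, 1.7, 0],
    [2.0, 2.6, 0],
    [2.7, 3.5, 0],
    [3.4, 4.4, 0],
    [4, 5.2, 0],
    [4.4, 5.7, 0],
    [4.4, 5.7, 0]
  ],
  "gripper": [0, 0, 0, 0, 0, 0, 0, 0]
}}

```text
time: 7.35
ee_pos: [0.4974, 0.031, 0.2154]
tcp_rot: [-180.0, -0.1, 165.0]
wrist_force: [0.5, 0.3, -0.3]
opening: 0.0103
```

Emit:
{"method": "step_arm", "body": {
  "dr": [
    [0, 0, 0],
    [0, 0, 0],
    [0, 0, 0],
    [0, 0, 0],
    [0, 0, 0],
    [0, 0, 0],
    [0, 0, 0],
    [0, 0, 0]
  ],
  "xyz": [
    [0, 0, 0],
    [0, 0, 0],
    [0, 0, 0],
    [0, 0, 0],
    [0, 0, 0],
    [0, 0, 0],
    [0, 0, 0],
    [0, 0, 0]
  ],
  "gripper": [0, 0, 0, 0, 0, 0, 0, 0]
}}

```text
time: 8.15
ee_pos: [0.4992, 0.0285, 0.2165]
tcp_rot: [180.0, 0.0, 164.8]
wrist_force: [-0.3, 0.0, -0.4]
opening: 0.0109
```

```bash
python3 - <<'E'
from h import *
plan([.50,.03,.216],164.8)
c=bot.camera('wrist');save('w3',c['image']);pickle.dump(c,open('w3.pkl','wb'))
c=bot.camera('scene');save('s3',up(c['image'],190,100,240,200,3));pickle.dump(c,open('s3.pkl','wb'))
E
```

```text
t 8.15 pos [0.4992 0.0285 0.2165] rot [180.     0.   164.77] F [-0.31  0.04 -0.44] op 0.0109
xyz [-0.01   0.042  0.012] dr [ 0.      0.0001 -0.0006]
```

View pics/w3.png

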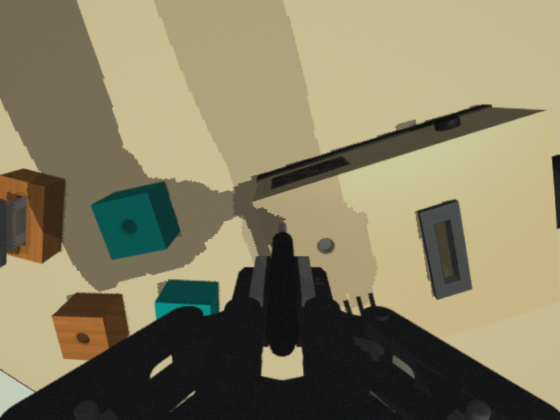

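View pics/s3.png

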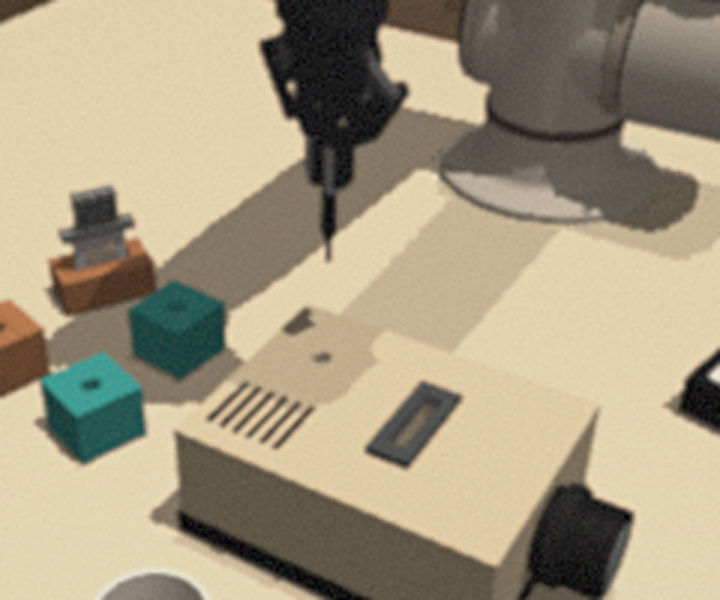

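```bash
python3 - <<'E'
from h import *
c=pickle.load(open('w3.pkl','rb'));s=pickle.load(open('s3.pkl','rb'))
X=[.4992,.0285,.152]
print('pred tip',proj(c,X),proj(s,X), 'seen scene',190+328/3,100+260/3)
save('w3a',up(c['image'],255,205,100,60,8));save('w3b',up(c['image'],405,190,80,120,5));save('w3c',up(c['image'],45,285,95,85,6))
E
```

```text
pred tip [282.40121615 225.20102914] [298.41906115 187.25667795] seen scene 299.3333333333333 186.66666666666669
```

View pics/w3a.png

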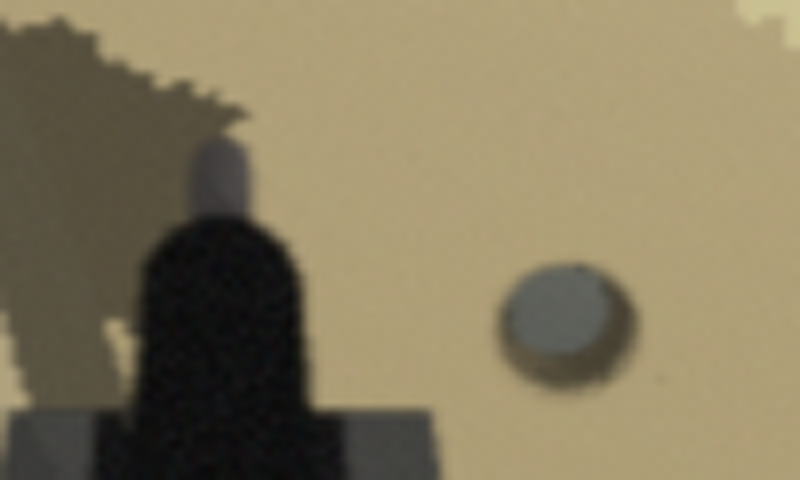

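View pics/w3b.png

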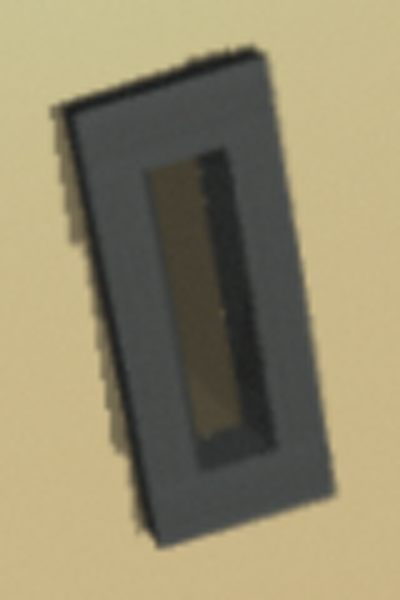

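View pics/w3c.png

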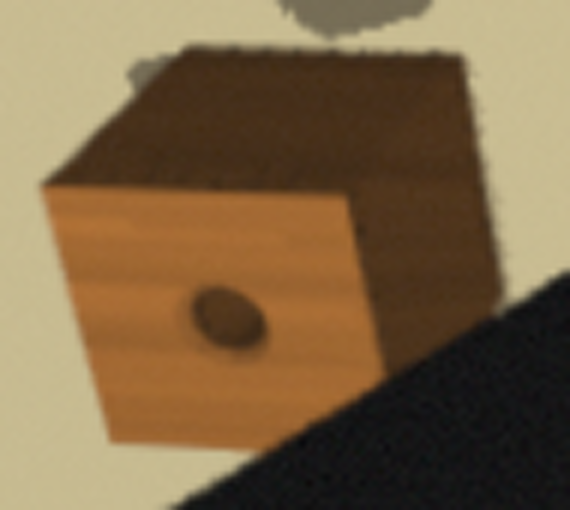

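```bash
python3 - <<'E'
from h import *
c=pickle.load(open('w3.pkl','rb'))
g=lambda x0,y0,f,u,v,z:at_z(c,x0+(u+.5)/f-.5,y0+(v+.5)/f-.5,z)
h=g(255,205,8,568,326,.1);print('hole',h.round(4),'wid',np.linalg.norm(g(255,205,8,499,326,.1)-g(255,205,8,637,326,.1)))
P=np.array([g(405,190,5,u,v,.106) for u,v in [(72,112),(265,55),(335,493),(155,546)]]);print('collar',P.round(4).tolist(),P.mean(0).round(4),[round(np.linalg.norm(P[i]-P[i-1]),4) for i in range(4)])
e=(P[0]+P[1]-P[2]-P[3])/2;yaw=np.degrees(np.arctan2(e[1],e[0]));print('slot x dir',yaw)
Q=np.array([g(405,190,5,u,v,.106) for u,v in [(146,170),(228,150),(277,450),(196,470)]]);print('mouth',Q.mean(0).round(4),[round(np.linalg.norm(Q[i]-Q[i-1]),4) for i in range(4)])
e=(Q[0]+Q[1]-Q[2]-Q[3])/2;print(np.degrees(np.arctan2(e[1],e[0])))
print('penhole',g(45,285,6,230,319,.05).round(4))
# consistency: slot - button in projector frame = (35,95)mm
d=(P.mean(0)-h)[:2]; 
for th in (yaw,yaw+180):
    t=np.radians(th);print(th,np.round([d@[np.cos(t),np.sin(t)],d@[-np.sin(t),np.cos(t)]],4))
E
```

```text
hole [0.5445 0.0534 0.1   ] wid 0.014361793506948339
collar [[0.5336, 0.1316, 0.106], [0.5324, 0.1634, 0.106], [0.6159, 0.1678, 0.106], [0.6174, 0.1352, 0.106]] [0.5748 0.1495 0.106 ] [np.float64(0.0838), np.float64(0.0318), np.float64(0.0837), np.float64(0.0326)]
slot x dir -177.2654003807817
mouth [0.5755 0.15   0.106 ] [np.float64(0.0576), np.float64(0.0136), np.float64(0.0576), np.float64(0.0144)]
-177.7256458218572
penhole [ 0.6088 -0.236   0.05  ]
-177.2654003807817 [-0.0349 -0.0945]
2.734599619218301 [0.0349 0.0945]
```

```bash
python3 - <<'E'
from h import *
plan([.5445,.0534,.172],164.8)
E
```

```text
t 8.25 pos [0.4992 0.0286 0.2165] rot [180.     0.   164.77] F [-0.27  0.05 -0.95] op 0.0107
xyz [-0.93   0.897  1.112] dr [ 0.      0.     -0.0005]
```

Emit:
{"method": "step_arm", "body": {
  "dr": [
    [0, 0, 0],
    [0, 0, 0],
    [0, 0, 0],
    [0, 0, 0],
    [0, 0, 0],
    [0, 0, 0],
    [0, 0, 0],
    [0, 0, 0]
  ],
  "xyz": [
    [-0.3, 0.3, 0],
    [-0.7, 0.65, 0.1],
    [-0.93, 0.9, 0.4],
    [-0.93, 0.9, 0.8],
    [-0.93, 0.9, 1.11],
    [-0.93, 0.9, 1.11],
    [-0.93, 0.9, 1.11],
    [-0.93, 0.9, 1.11]
  ],
  "gripper": [0, 0, 0, 0, 0, 0, 0, 0]
}}

```text
time: 9.05
ee_pos: [0.5446, 0.0534, 0.1729]
tcp_rot: [180.0, 0.1, 164.8]
wrist_force: [-0.6, 0.0, -0.6]
opening: 0.0106
```

```bash
python3 - <<'E'
from h import *
plan([.5445,.0534,.153],164.8)
c=bot.camera('wrist');save('w4',up(c['image'],230,180,100,90,6))
c=bot.camera('scene');save('s4',up(c['image'],250,150,100,100,5));pickle.dump(c,open('s4.pkl','wb'))
print(proj(c,[.5445,.0534,.108]),proj(c,[.5445,.0534,.1]))
E
```

```text
t 9.05 pos [0.5446 0.0534 0.1729] rot [1.7998e+02 6.0000e-02 1.6476e+02] F [-0.59  0.02 -0.57] op 0.0106
xyz [ 0.004 -0.002  0.498] dr [ 0.0004  0.0011 -0.0007]
[296.46625281 216.34863658] [296.43119208 219.20716589]
```

View pics/w4.png

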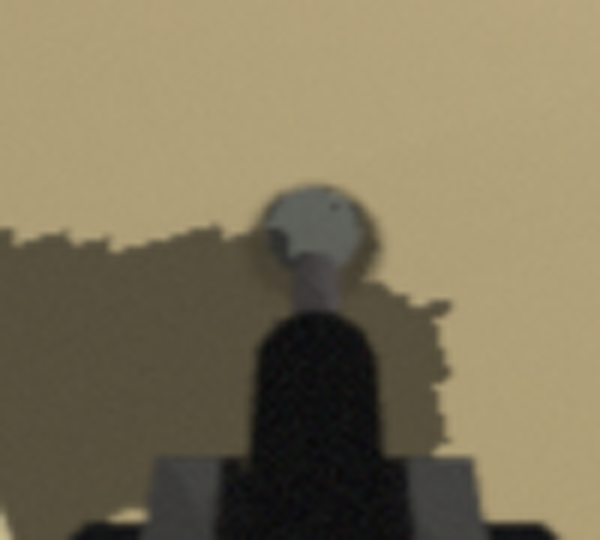

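View pics/s4.png

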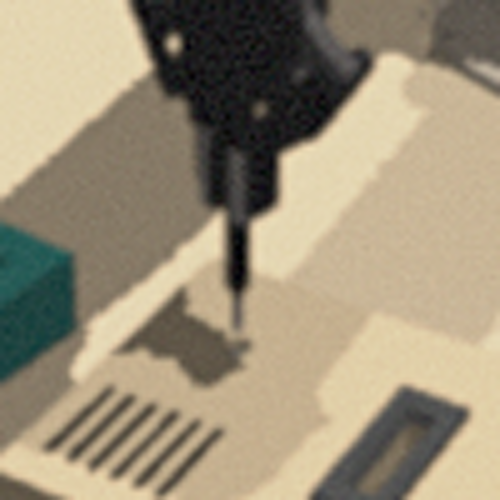

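Emit:
{"method": "step_arm", "body": {
  "dr": [
    [0, 0, 0],
    [0, 0, 0],
    [0, 0, 0],
    [0, 0, 0],
    [0, 0, 0],
    [0, 0, 0],
    [0, 0, 0],
    [0, 0, 0]
  ],
  "xyz": [
    [0, 0, 0.15],
    [0, 0, 0.3],
    [0, 0, 0.38],
    [0, 0, 0.44],
    [0, 0, 0.5],
    [0, 0, 0.5],
    [0, 0, 0.5],
    [0, 0, 0.5]
  ],
  "gripper": [0, 0, 0, 0, 0, 0, 0, 0]
}}

```text
time: 9.95
ee_pos: [0.5447, 0.0535, 0.1529]
tcp_rot: [180.0, 0.1, 164.8]
wrist_force: [-0.7, 0.0, 5.9]
opening: 0.011
```

Emit:
{"method": "step_arm", "body": {
  "dr": [
    [0, 0, 0],
    [0, 0, 0],
    [0, 0, 0],
    [0, 0, 0],
    [0, 0, 0],
    [0, 0, 0],
    [0, 0, 0],
    [0, 0, 0]
  ],
  "xyz": [
    [0, 0, 0.5],
    [0, 0, 0.1],
    [0, 0, -0.5],
    [0, 0, -1.1],
    [-0.1, -0.3, -1.1],
    [-0.3, -1, -1.1],
    [-0.4, -1.8, -1.1],
    [-0.4, -2.5, -1.1]
  ],
  "gripper": [0, 0, 0, 0, 0, 0, 0, 0]
}}

```text
time: 10.75
ee_pos: [0.5334, -0.0488, 0.1949]
tcp_rot: [-180.0, -0.1, 164.8]
wrist_force: [0.7, -0.3, -0.1]
opening: 0.011
```

```bash
python3 - <<'E'
from h import *
plan([.609,-.237,.2],164.8)
E
```

```text
t 10.75 pos [ 0.5334 -0.0488  0.1949] rot [-1.7998e+02 -6.0000e-02  1.6478e+02] F [ 0.67 -0.32 -0.09] op 0.011
xyz [-3.06  -4.044 -0.129] dr [-0.0004 -0.0011 -0.0004]
```

Emit:
{"method": "step_arm", "body": {
  "dr": [
    [0, 0, 0],
    [0, 0, 0],
    [0, 0, 0],
    [0, 0, 0],
    [0, 0, 0],
    [0, 0, 0],
    [0, 0, 0],
    [0, 0, 0]
  ],
  "xyz": [
    [-0.6, -0.8, 0],
    [-1.2, -1.6, 0],
    [-1.8, -2.4, 0],
    [-2.5, -3.2, 0],
    [-2.9, -3.8, 0],
    [-3.0, -3.95, 0],
    [-3.0, -3.95, 0],
    [-3.0, -3.95, 0]
  ],
  "gripper": [0, 0, 0, 0, 0, 0, 0, 0]
}}

```text
time: 11.55
ee_pos: [0.6075, -0.2305, 0.1957]
tcp_rot: [180.0, -0.1, 164.8]
wrist_force: [-0.1, -0.2, -0.2]
opening: 0.0108
```

```bash
python3 - <<'E'
from h import *
plan([.609,-.237,.071],164.8)
E
```

```text
t 11.55 pos [ 0.6075 -0.2305  0.1957] rot [ 1.7998e+02 -5.0000e-02  1.6478e+02] F [-0.07 -0.24 -0.16] op 0.0108
xyz [-0.08  -0.148  3.116] dr [ 0.0003 -0.0009 -0.0004]
```

Emit:
{"method": "step_arm", "body": {
  "dr": [
    [0, 0, 0],
    [0, 0, 0],
    [0, 0, 0],
    [0, 0, 0],
    [0, 0, 0],
    [0, 0, 0],
    [0, 0, 0],
    [0, 0, 0]
  ],
  "xyz": [
    [-0.08, -0.15, 0.3],
    [-0.08, -0.15, 0.8],
    [-0.08, -0.15, 1.4],
    [-0.08, -0.15, 1.75],
    [-0.08, -0.15, 1.75],
    [-0.08, -0.15, 1.75],
    [-0.08, -0.15, 1.75],
    [-0.08, -0.15, 1.75]
  ],
  "gripper": [0, 0, 0, 0, 0, 0, 0, 0]
}}

```text
time: 12.35
ee_pos: [0.61, -0.2379, 0.1273]
tcp_rot: [-180.0, 0.1, 164.8]
wrist_force: [0.4, 0.4, -0.1]
opening: 0.0107
```

```bash
python3 - <<'E'
from h import *
plan([.609,-.237,.0715],164.8)
c=bot.camera('wrist');save('w5',up(c['image'],210,160,150,130,5))
E
```

```text
t 12.35 pos [ 0.61   -0.2379  0.1273] rot [-1.7999e+02  1.1000e-01  1.6478e+02] F [ 0.44  0.36 -0.07] op 0.0107
xyz [0.033 0.016 1.396] dr [-0.0002  0.0019 -0.0004]
```

View pics/w5.png

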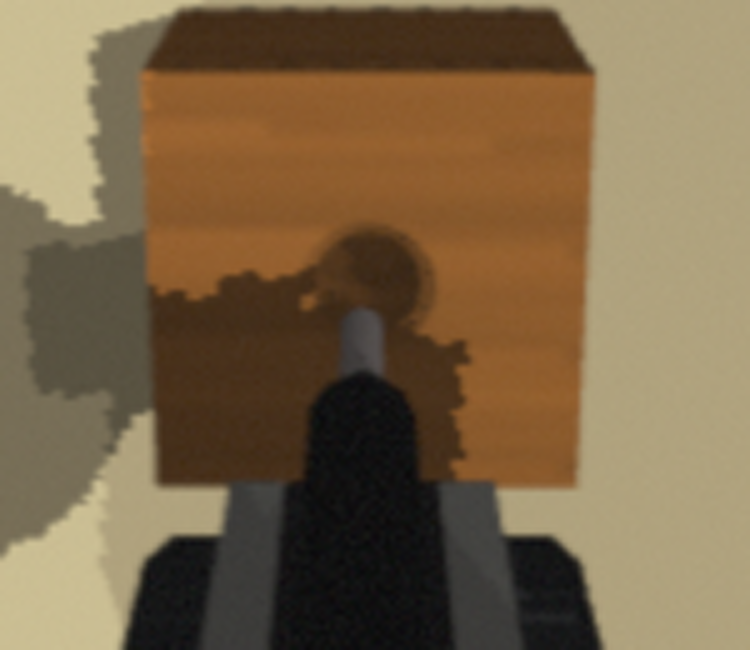

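Emit:
{"method": "step_arm", "body": {
  "dr": [
    [0, 0, 0],
    [0, 0, 0],
    [0, 0, 0],
    [0, 0, 0],
    [0, 0, 0],
    [0, 0, 0],
    [0, 0, 0],
    [0, 0, 0]
  ],
  "xyz": [
    [0.03, 0.03, 0.1],
    [0.03, 0.03, 0.4],
    [0.03, 0.03, 0.8],
    [0.03, 0.03, 1.1],
    [0.03, 0.03, 1.3],
    [0.03, 0.03, 1.4],
    [0.03, 0.03, 1.4],
    [0.03, 0.03, 1.4]
  ],
  "gripper": [0, 0, 0, 0, 0, 0, 0, 0]
}}

```text
time: 13.2
ee_pos: [0.61, -0.2369, 0.0694]
tcp_rot: [-180.0, 0.2, 164.8]
wrist_force: [8.3, -3.6, -5.1]
opening: 0.0103
```

Emit:
{"method": "step_arm", "body": {
  "dr": [
    [0, 0, 0],
    [0, 0, 0],
    [0, 0, 0],
    [0, 0, 0],
    [0, 0, 0],
    [0, 0, 0],
    [0, 0, 0],
    [0, 0, 0]
  ],
  "xyz": [
    [0, 0, 0],
    [0, 0, 0],
    [0, 0, 0],
    [0, 0, 0],
    [0, 0, 0],
    [0, 0, 0],
    [0, 0, 0],
    [0, 0, 0]
  ],
  "gripper": [0.2, 0.4, 0.7, 0.7, 0.7, 0.7, 0.7, 0.7]
}}

```text
time: 14.0
ee_pos: [0.6086, -0.2363, 0.07]
tcp_rot: [-180.0, -0.0, 164.8]
wrist_force: [0.3, -1.3, 0.6]
opening: 0.0596
```

```bash
python3 - <<'E'
from h import *
plan([.56,-.24,.25],150.5)
c=bot.camera('wrist');save('w6',c['image'])
E
```

```text
t 14.0 pos [ 0.6086 -0.2363  0.07  ] rot [-180.     -0.    164.77] F [ 0.32 -1.29  0.57] op 0.0596
xyz [ 1.149 -0.408 -4.499] dr [-0.     -0.      0.2491]
```

View pics/w6.png

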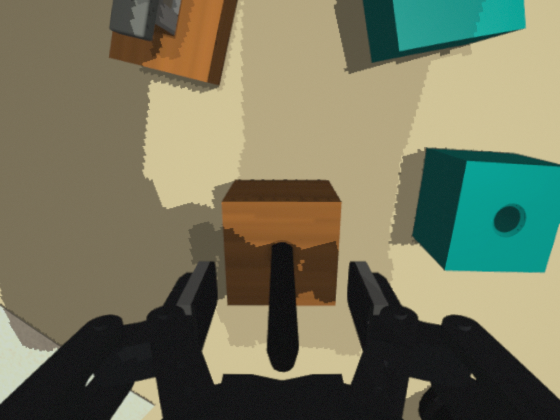

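Stylus released and standing in its hole, rod at (282,300). Next the slide.

Emit:
{"method": "step_arm", "body": {
  "dr": [
    [0, 0, 0],
    [0, 0, 0],
    [0, 0, 0],
    [0, 0, 0],
    [0, 0, 0.1],
    [0, 0, 0.2],
    [0, 0, 0.249],
    [0, 0, 0.249]
  ],
  "xyz": [
    [0, 0, -0.5],
    [0, 0, -1.4],
    [0, 0, -2.4],
    [0.1, 0, -3],
    [0.9, -0.3, -3],
    [1.8, -0.65, -3],
    [2.6, -0.95, -3],
    [2.8, -1.0, -3]
  ],
  "gripper": [0.7, 0.7, 0.7, 0.7, 0.7, 0.7, 0.7, 0.7]
}}

```text
time: 14.85
ee_pos: [0.4876, -0.2458, 0.1909]
tcp_rot: [-180.0, 0.0, 150.3]
wrist_force: [0.8, 0.3, 0.1]
opening: 0.0596
```

Emit:
{"method": "step_arm", "body": {
  "dr": [
    [0, 0, 0],
    [0, 0, 0],
    [0, 0, 0],
    [0, 0, 0],
    [0, 0, 0],
    [0, 0, 0],
    [0, 0, 0],
    [0, 0, 0]
  ],
  "xyz": [
    [0, 0, 0],
    [0, 0, 0],
    [0, 0, 0],
    [0, 0, 0],
    [0, 0, 0],
    [0, 0, 0],
    [0, 0, 0],
    [0, 0, 0]
  ],
  "gripper": [0.7, 0.7, 0.7, 0.7, 0.7, 0.7, 0.7, 0.7]
}}

```text
time: 15.65
ee_pos: [0.4901, -0.2455, 0.19]
tcp_rot: [-180.0, -0.0, 150.5]
wrist_force: [-1.2, 0.4, -0.3]
opening: 0.06
```

```bash
python3 - <<'E'
from h import *
plan([.464,-.2487,.080],150.5)
c=bot.camera('wrist');save('w7',c['image']);pickle.dump(c,open('w7.pkl','wb'))
E
```

```text
t 15.65 pos [ 0.4901 -0.2455  0.19  ] rot [-180.     -0.    150.51] F [-1.2   0.36 -0.28] op 0.06
xyz [ 0.529 -0.391  2.751] dr [-0.     -0.0001  0.0002]
```

View pics/w7.png

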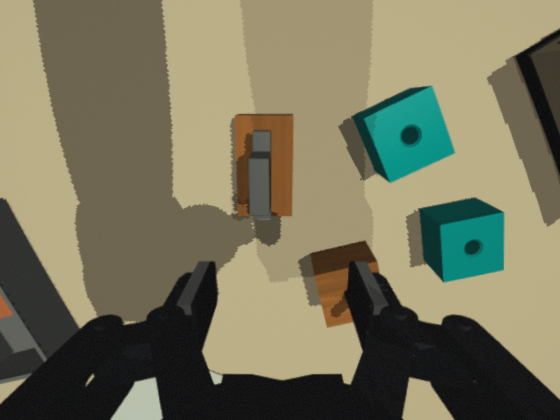

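The slide tab at (260,180) is parallel to the image columns, so the yaw is right. The stylus is still in its stand at (345,300).

Emit:
{"method": "step_arm", "body": {
  "dr": [
    [0, 0, 0],
    [0, 0, 0],
    [0, 0, 0],
    [0, 0, 0],
    [0, 0, 0],
    [0, 0, 0],
    [0, 0, 0],
    [0, 0, 0]
  ],
  "xyz": [
    [0.4, -0.3, 0.2],
    [0.53, -0.39, 0.7],
    [0.53, -0.39, 1.3],
    [0.53, -0.39, 1.9],
    [0.53, -0.39, 2.4],
    [0.53, -0.39, 2.75],
    [0.53, -0.39, 2.75],
    [0.53, -0.39, 2.75]
  ],
  "gripper": [0.7, 0.7, 0.7, 0.7, 0.7, 0.7, 0.7, 0.7]
}}

```text
time: 16.5
ee_pos: [0.4641, -0.2487, 0.0807]
tcp_rot: [-180.0, 0.0, 150.5]
wrist_force: [0.1, 0.2, 0.4]
opening: 0.0598
```

Emit:
{"method": "step_arm", "body": {
  "dr": [
    [0, 0, 0],
    [0, 0, 0],
    [0, 0, 0],
    [0, 0, 0],
    [0, 0, 0],
    [0, 0, 0],
    [0, 0, 0],
    [0, 0, 0]
  ],
  "xyz": [
    [0, 0, 0],
    [0, 0, 0],
    [0, 0, 0],
    [0, 0, 0],
    [0, 0, 0],
    [0, 0, 0],
    [0, 0, 0],
    [0, 0, 0]
  ],
  "gripper": [0.5, 0.3, 0.1, 0, 0, 0, 0, 0],
  "squeeze": 60
}}

```text
time: 17.3
ee_pos: [0.4643, -0.2488, 0.0808]
tcp_rot: [180.0, 0.1, 150.5]
wrist_force: [-0.2, -0.0, 5.9]
opening: 0.0132
```

```bash
python3 - <<'E'
from h import *
plan([.464,-.2487,.21],150.5)
c=bot.camera('wrist');save('w8',c['image']);pickle.dump(c,open('w8.pkl','wb'))
E
```

```text
t 17.3 pos [ 0.4643 -0.2488  0.0808] rot [1.800e+02 7.000e-02 1.505e+02] F [-0.24 -0.05  5.87] op 0.0132
xyz [ 0.004 -0.    -3.23 ] dr [0.     0.0013 0.0001]
```

View pics/w8.png

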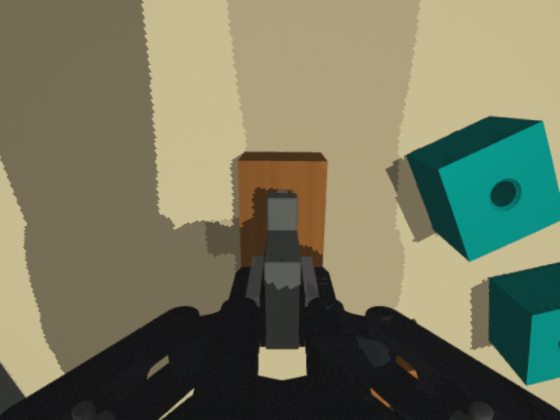

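Emit:
{"method": "step_arm", "body": {
  "dr": [
    [0, 0, 0],
    [0, 0, 0],
    [0, 0, 0],
    [0, 0, 0],
    [0, 0, 0],
    [0, 0, 0],
    [0, 0, 0],
    [0, 0, 0]
  ],
  "xyz": [
    [0, 0, -0.2],
    [0, 0, -0.7],
    [0, 0, -1.4],
    [0, 0, -2.2],
    [0, 0, -3],
    [0, 0, -3.4],
    [0, 0, -3.4],
    [0, 0, -3.4]
  ],
  "gripper": [0, 0, 0, 0, 0, 0, 0, 0]
}}

```text
time: 18.15
ee_pos: [0.4639, -0.2486, 0.2155]
tcp_rot: [-180.0, -0.0, 150.5]
wrist_force: [0.3, 0.4, -1.1]
opening: 0.0131
```

```bash
python3 - <<'E'
from h import *
plan([.575,.1497,.215],182.5)
E
```

```text
t 18.15 pos [ 0.4639 -0.2486  0.2155] rot [-1.8000e+02 -3.0000e-02  1.5051e+02] F [ 0.25  0.4  -1.11] op 0.0131
xyz [ 2.485 10.035  0.013] dr [ 1.000e-04 -5.000e-04 -5.584e-01]
```

Emit:
{"method": "step_arm", "body": {
  "dr": [
    [0, 0, -0.05],
    [0, 0, -0.1],
    [0, 0, -0.17],
    [0, 0, -0.24],
    [0, 0, -0.31],
    [0, 0, -0.38],
    [0, 0, -0.45],
    [0, 0, -0.52]
  ],
  "xyz": [
    [0.15, 0.6, 0],
    [0.4, 1.6, 0],
    [0.7, 2.7, 0],
    [0.95, 3.8, 0],
    [1.2, 4.9, 0],
    [1.5, 6, 0],
    [1.75, 7.1, 0],
    [2, 8.1, 0]
  ],
  "gripper": [0, 0, 0, 0, 0, 0, 0, 0]
}}

```text
time: 18.95
ee_pos: [0.5535, 0.0748, 0.2142]
tcp_rot: [-180.0, -0.1, -179.5]
wrist_force: [1.5, -1.2, -1.3]
opening: 0.013
```

```bash
python3 - <<'E'
from h import *
plan([.575,.1497,.215],182.5)
E
```

```text
t 18.95 pos [0.5535 0.0748 0.2142] rot [-1.7999e+02 -1.4000e-01 -1.7951e+02] F [ 1.49 -1.16 -1.28] op 0.013
xyz [-0.554  1.867 -0.022] dr [-0.0002 -0.0024 -0.035 ]
```

Emit:
{"method": "step_arm", "body": {
  "dr": [
    [0, 0, -0.03],
    [0, 0, -0.035],
    [0, 0, -0.035],
    [0, 0, -0.035],
    [0, 0, -0.035],
    [0, 0, -0.035],
    [0, 0, -0.035],
    [0, 0, -0.035]
  ],
  "xyz": [
    [-0.2, 0.7, 0],
    [-0.4, 1.3, 0],
    [-0.5, 1.65, 0],
    [-0.54, 1.75, 0],
    [-0.54, 1.75, 0],
    [-0.54, 1.75, 0],
    [-0.54, 1.75, 0],
    [-0.54, 1.75, 0]
  ],
  "gripper": [0, 0, 0, 0, 0, 0, 0, 0]
}}

```text
time: 19.75
ee_pos: [0.575, 0.1421, 0.2163]
tcp_rot: [180.0, 0.0, -177.8]
wrist_force: [-0.4, 0.3, -0.9]
opening: 0.0135
```

```bash
python3 - <<'E'
from h import *
plan([.575,.1497,.189],182.5)
c=bot.camera('wrist');save('w9',c['image']);pickle.dump(c,open('w9.pkl','wb'))
s=bot.camera('scene');save('s9',up(s['image'],240,120,180,150,4));pickle.dump(s,open('s9.pkl','wb'))
E
```

```text
t 19.75 pos [0.575  0.1421 0.2163] rot [ 1.8000e+02  2.0000e-02 -1.7776e+02] F [-0.38  0.29 -0.88] op 0.0135
xyz [-0.007  0.191  0.684] dr [ 0.      0.0004 -0.0046]
```

View pics/w9.png

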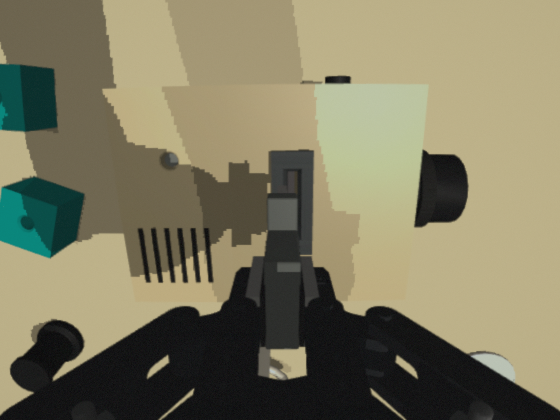

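View pics/s9.png

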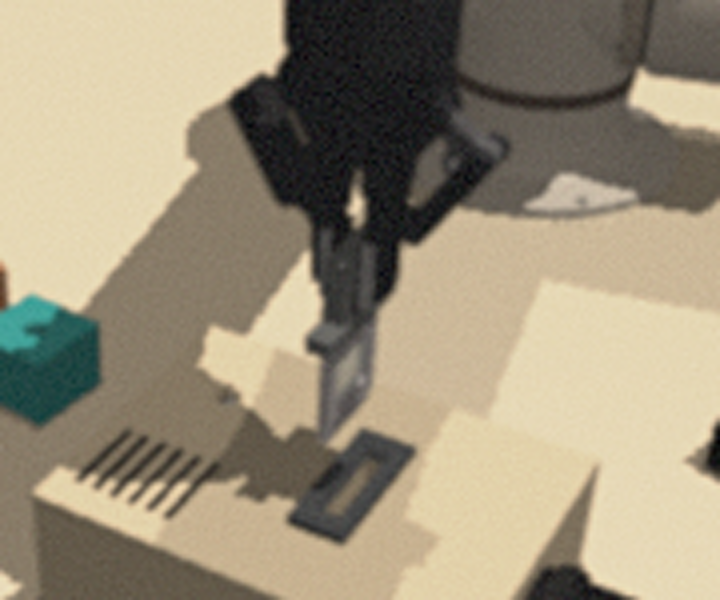

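```bash
python3 - <<'E'
from h import *
c=pickle.load(open('w9.pkl','rb'))
save('w9a',up(c['image'],250,140,80,120,5))
R=Ro.from_euler('xyz',[180,0.02,-177.76],degrees=True)
T=np.array([.575,.1421,.2163])
for x,y in [(.035,-.007),(.035,.007)]: print((np.array(proj(c,T+R.apply([x,y,.0048])))-[250,140])*5)
def col(cx,cy,yaw):
    t=np.radians(yaw); 
    return [(np.array(proj(c,[cx+a*np.cos(t)-b*np.sin(t),cy+a*np.sin(t)+b*np.cos(t),.106]))-[250,140])*5 for a,b in [(-.042,-.016),(-.042,.016),(.042,.016)]]
print(col(.575,.1497,2.5))
E
```

```text
[ 86.00571847 294.18200713]
[240.81178168 294.2530754 ]
[array([104.50096901,  55.41908372]), array([319.77878868,  54.69172527]), array([307.40746113, 570.40074486])]
```

View pics/w9a.png

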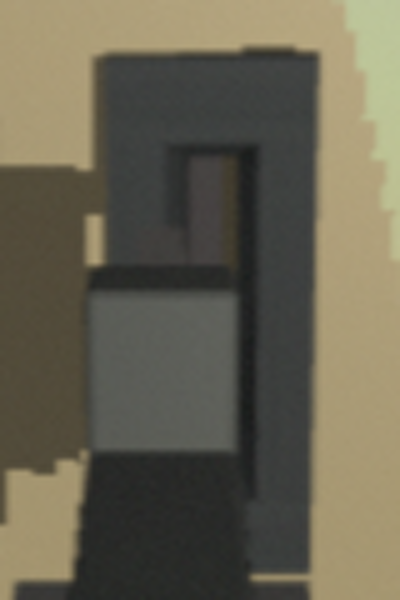

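Emit:
{"method": "step_arm", "body": {
  "dr": [
    [0, 0, -0.004],
    [0, 0, -0.004],
    [0, 0, -0.004],
    [0, 0, -0.004],
    [0, 0, -0.004],
    [0, 0, -0.004],
    [0, 0, -0.004],
    [0, 0, -0.004]
  ],
  "xyz": [
    [0, 0.1, 0],
    [0, 0.19, 0.1],
    [0, 0.19, 0.4],
    [0, 0.19, 0.7],
    [0, 0.19, 0.7],
    [0, 0.19, 0.7],
    [0, 0.19, 0.7],
    [0, 0.19, 0.7]
  ],
  "gripper": [0, 0, 0, 0, 0, 0, 0, 0]
}}

```text
time: 20.65
ee_pos: [0.5749, 0.1505, 0.1886]
tcp_rot: [180.0, 0.0, -177.5]
wrist_force: [-0.3, -0.7, -1.4]
opening: 0.0129
```

```bash
python3 - <<'E'
from h import *
plan([.575,.1497,.1808],182.5)
c=bot.camera('wrist');save('w10',up(c['image'],240,130,90,130,5))
s=bot.camera('scene');save('s10',up(s['image'],280,160,90,90,6))
E
```

```text
t 20.65 pos [0.5749 0.1505 0.1886] rot [ 1.7999e+02  4.0000e-02 -1.7747e+02] F [-0.28 -0.71 -1.44] op 0.0129
xyz [-0.001 -0.019  0.194] dr [0.0002 0.0008 0.0005]
```

View pics/w10.png

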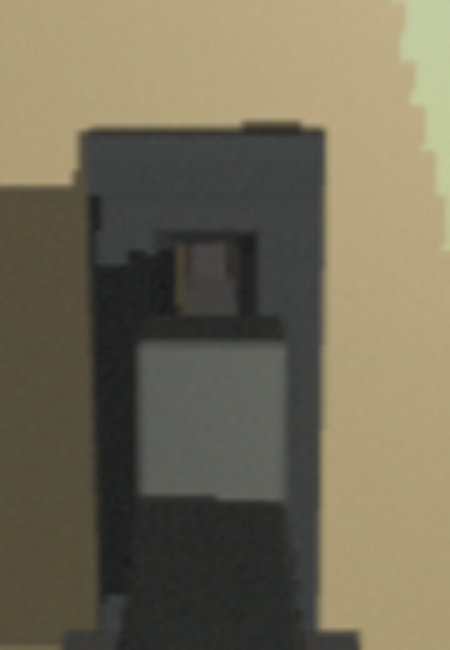

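View pics/s10.png

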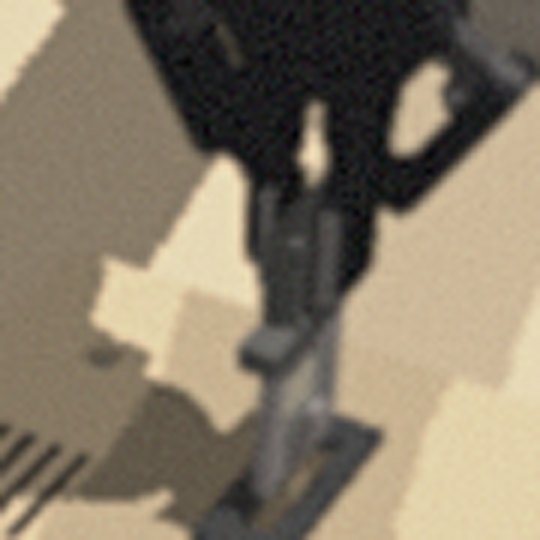

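The slide is centred over the mouth (frame at columns 185–238, mouth at 158–257 in the crop). Easing it in.

Emit:
{"method": "step_arm", "body": {
  "dr": [
    [0, 0, 0],
    [0, 0, 0],
    [0, 0, 0],
    [0, 0, 0],
    [0, 0, 0],
    [0, 0, 0],
    [0, 0, 0],
    [0, 0, 0]
  ],
  "xyz": [
    [0, -0.015, 0.05],
    [0, -0.015, 0.12],
    [0, -0.015, 0.2],
    [0, -0.015, 0.3],
    [0, -0.015, 0.4],
    [0, -0.015, 0.5],
    [0, -0.015, 0.6],
    [0, -0.015, 0.6]
  ],
  "gripper": [0, 0, 0, 0, 0, 0, 0, 0]
}}

```text
time: 21.55
ee_pos: [0.5746, 0.1498, 0.1633]
tcp_rot: [-180.0, -0.0, -177.5]
wrist_force: [0.3, 0.2, -1.4]
opening: 0.0133
```

Emit:
{"method": "step_arm", "body": {
  "dr": [
    [0, 0, 0],
    [0, 0, 0],
    [0, 0, 0],
    [0, 0, 0],
    [0, 0, 0],
    [0, 0, 0],
    [0, 0, 0],
    [0, 0, 0]
  ],
  "xyz": [
    [0, 0, 0.1],
    [0, 0, 0.2],
    [0, 0, 0.3],
    [0, 0, 0.4],
    [0, 0, 0.5],
    [0, 0, 0.6],
    [0, 0, 0.68],
    [0, 0, 0.68]
  ],
  "gripper": [0, 0, 0, 0, 0, 0, 0, 0]
}}

```text
time: 22.35
ee_pos: [0.5746, 0.1498, 0.1363]
tcp_rot: [-180.0, -0.0, -177.5]
wrist_force: [-0.7, -0.1, -0.6]
opening: 0.0129
```

```bash
python3 - <<'E'
from h import *
plan([.575,.1497,.1208],182.5)
E
```

```text
t 22.35 pos [0.5746 0.1498 0.1363] rot [-1.7999e+02 -3.0000e-02 -1.7747e+02] F [-0.71 -0.09 -0.63] op 0.0129
xyz [-0.009 -0.003  0.387] dr [-0.0001 -0.0005  0.0005]
```

Emit:
{"method": "step_arm", "body": {
  "dr": [
    [0, 0, 0],
    [0, 0, 0],
    [0, 0, 0],
    [0, 0, 0],
    [0, 0, 0],
    [0, 0, 0],
    [0, 0, 0],
    [0, 0, 0]
  ],
  "xyz": [
    [0, 0, 0.06],
    [0, 0, 0.12],
    [0, 0, 0.18],
    [0, 0, 0.24],
    [0, 0, 0.3],
    [0, 0, 0.36],
    [0, 0, 0.36],
    [0, 0, 0.36]
  ],
  "gripper": [0, 0, 0, 0, 0, 0, 0, 0]
}}

```text
time: 23.15
ee_pos: [0.5749, 0.1499, 0.1226]
tcp_rot: [180.0, 0.0, -177.5]
wrist_force: [0.3, -1.0, 4.0]
opening: 0.0133
```

```bash
python3 - <<'E'
from h import *
plan([.575,.1497,.1208],182.5)
E
```

```text
t 23.15 pos [0.5749 0.1499 0.1226] rot [ 1.8000e+02  2.0000e-02 -1.7747e+02] F [ 0.27 -0.97  4.  ] op 0.0133
xyz [-0.003 -0.005  0.046] dr [0.0001 0.0003 0.0005]
```

Emit:
{"method": "step_arm", "body": {
  "dr": [
    [0, 0, 0],
    [0, 0, 0],
    [0, 0, 0],
    [0, 0, 0],
    [0, 0, 0],
    [0, 0, 0],
    [0, 0, 0],
    [0, 0, 0]
  ],
  "xyz": [
    [0, 0, 0.01],
    [0, 0, 0.02],
    [0, 0, 0.03],
    [0, 0, 0.04],
    [0, 0, 0.05],
    [0, 0, 0.05],
    [0, 0, 0.05],
    [0, 0, 0.05]
  ],
  "gripper": [0, 0, 0, 0, 0, 0, 0, 0]
}}

```text
time: 23.95
ee_pos: [0.5749, 0.1499, 0.1209]
tcp_rot: [180.0, 0.0, -177.5]
wrist_force: [-0.6, -0.2, 7.1]
opening: 0.0131
```

```bash
python3 - <<'E'
from h import *
plan([.575,.1497,.1208],182.5)
s=bot.camera('scene');save('s11',up(s['image'],180,140,200,150,4))
E
```

```text
t 23.95 pos [0.5749 0.1499 0.1209] rot [ 1.7999e+02  3.0000e-02 -1.7747e+02] F [-0.6  -0.18  7.11] op 0.0131
xyz [-0.003 -0.005  0.001] dr [0.0001 0.0005 0.0006]
```

View pics/s11.png

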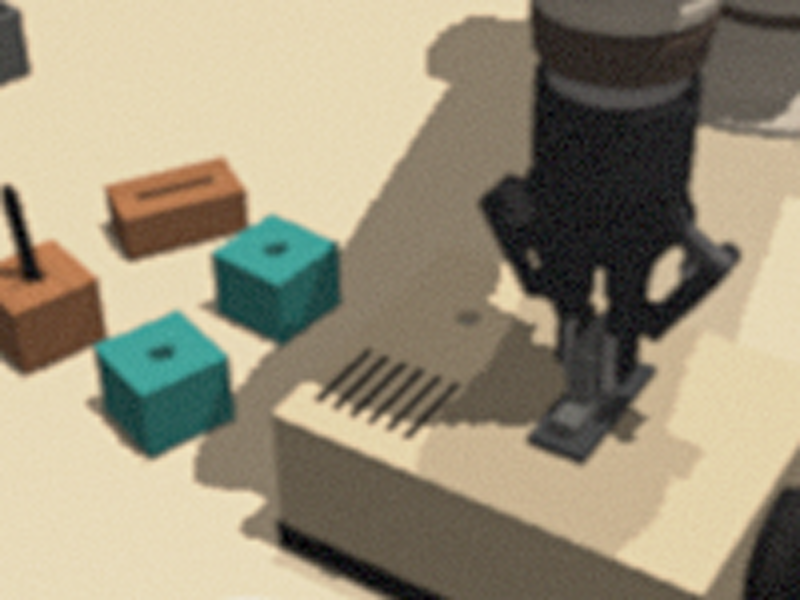

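Emit:
{"method": "step_arm", "body": {
  "dr": [
    [0, 0, 0],
    [0, 0, 0],
    [0, 0, 0],
    [0, 0, 0],
    [0, 0, 0],
    [0, 0, 0],
    [0, 0, 0],
    [0, 0, 0]
  ],
  "xyz": [
    [0, 0, 0.01],
    [0, 0, 0.02],
    [0, 0, 0.03],
    [0, 0, 0.03],
    [0, 0, 0.03],
    [0, 0, 0.03],
    [0, 0, 0.03],
    [0, 0, 0.03]
  ],
  "gripper": [0, 0, 0, 0, 0, 0, 0, 0]
}}

```text
time: 24.8
ee_pos: [0.5749, 0.1499, 0.1208]
tcp_rot: [180.0, 0.1, -177.5]
wrist_force: [-3.4, -1.4, 13.3]
opening: 0.013
```

```bash
python3 - <<'E'
from h import *
plan([.575,.1497,.1208],182.5)
s=bot.camera('top');save('t12',up(s['image'],160,90,260,180,3))
s=bot.camera('wrist');save('w12',up(s['image'],200,120,160,140,5))
E
```

```text
t 24.8 pos [0.5749 0.1499 0.1208] rot [ 1.7998e+02  9.0000e-02 -1.7747e+02] F [-3.43 -1.44 13.28] op 0.013
xyz [-0.001 -0.006  0.001] dr [0.0003 0.0016 0.0006]
```

View pics/t12.png

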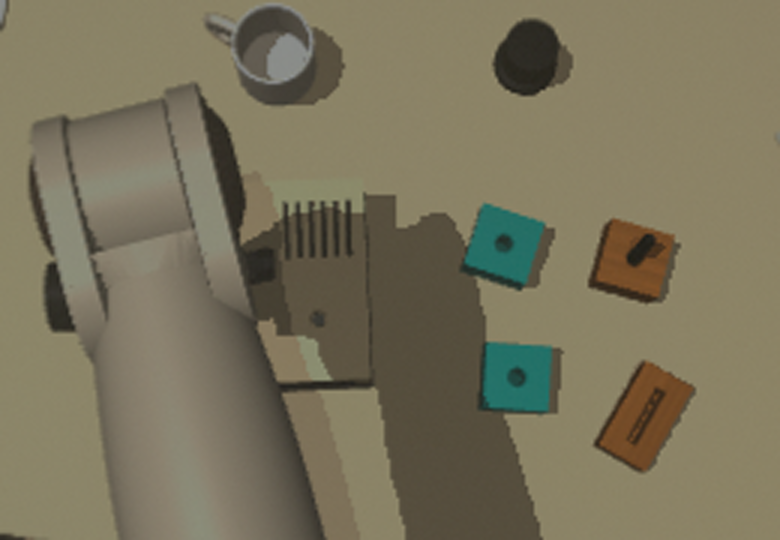

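View pics/w12.png

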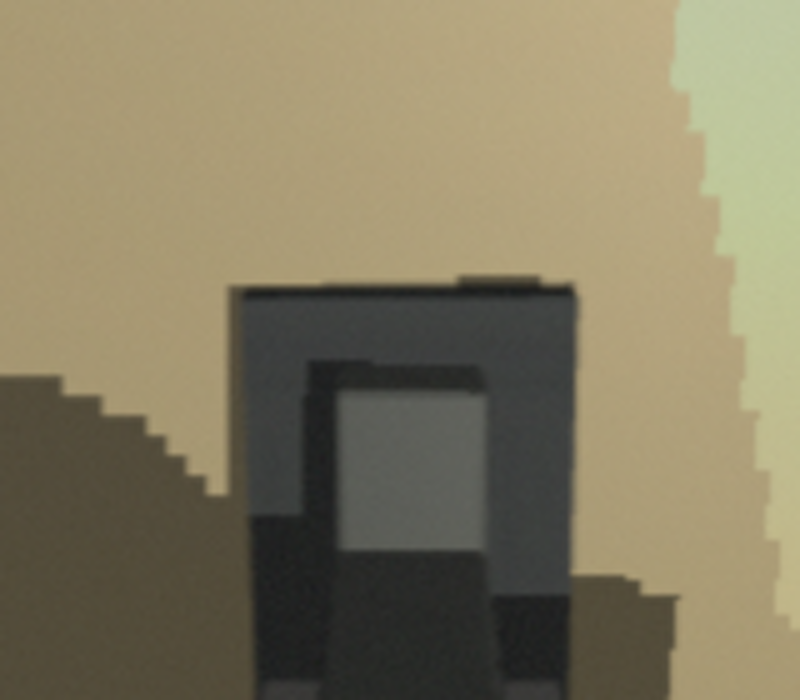

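```bash
python3 - <<'E'
from h import *
print(bot.job_done()); plan([.575,.1497,.1208],182.5)
E
```

```text
the job is handed in; nothing more can be done
None
the job is handed in; nothing more can be done
```

I carried out the whole job and handed it in at about 25 s of the 58 s allowed. No verdict came back, so the results below are my own readings.

- **Reset button:** I pressed it with the stylus tip. The wrist force rose by about 6.5 N, above the 3.2 N that takes it fully down, and I held it there for about 0.3 s.
- **Stylus:** It is back in the brown stand, let go, and the last top view shows it standing there. While I lowered it, the wrist read about 8 N sideways, probably from the rod touching the hole wall. That reading was gone once the fingers opened. In the scene view it leans slightly; I judged that within the allowed tilt from the hole clearance and did not measure it.
- **Test slide:** It went into the slot without touching the sides and is pushed home. The final push raised the wrist force from 7 to 13 N with almost no further movement, so the shoulders are on the collar. The tool stopped at 120.8 mm, as calculated for home. The slide is still gripped, with the fingers 13 mm apart on the tab, and sits within about 0.5 mm of the measured slot centre.
- **Bystanders:** The mug and spare lens look unmoved in the last top view. That crop did not cover the meter, so I did not re-check it; the arm was never lowered near it.

I could not read the reset and gate joints directly. Both are inferred from force and height. No final check failed or disagreed.

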